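# Load the battery stick and screw on the captive cap

### The arm

A 7-joint arm with a two-finger parallel gripper is mounted at the origin on the work surface. World frame = base frame: x ahead of the robot, y to its left, z up, the work surface at z = 0. Lengths are in mm, angles in rad, forces in N, time in s.
With the tool pointing down it reaches from about 350 to 900 mm from the base axis. Payload 19.9 kg.
Tool frame: the origin (TCP) lies at the very end of the fingers, on their centre line; the grasp point (between the pads) lies 19 mm behind it (env.grip_depth is the distance from the TCP to the grasp point, in mm); z points along the fingers, y is the line along which they close (so a half turn about z gives the same grasp; the last joint's range is limited). The gripper opens to 94 mm and grips with 3 to 60 N. Pads are 16 mm wide; open, the fingers measure 119 mm over their backs; the gripper's body (75 mm by 177 mm) begins 78 mm behind the grasp point.
Start: joints at [-1.21, 0.417, -0.01, 1.614, 0.005, 1.111, -0.053], TCP at [244.41, 575.206, 205.425] pointing down, gripper open.
Joint ranges: [-2.81, 2.81], [-0.39, 2.02], [-1.27, 1.25], [0.06, 2.57], [-1.19, 4.33], [0.19, 2], [-2.82, 2.82]. Speed limits (rad/s): [1.89, 1.89, 2.39, 2.39, 3.01, 3.01, 3.01].

### API

Orientations are given as [roll, pitch, yaw] about the fixed x, y, z axes, in that order (R = Rz(yaw) Ry(pitch) Rx(roll)).
In Python, from cell import env, optics, finder gives the robot as it stands. The module is installed in compiled form; this text tells all that it offers.
- The arm moves only by the shell command python3 -m jog 'ROWS'. ROWS is JSON, a list that holds one entry, the list of rows, each a list of 7 numbers: the turn, a rotation vector about the tool's x, y, z in degrees, then the shift along the tool's x, y, z in mm, then the opening, from 0 (shut) to 1 (fully open). A call has 1 to 20 rows; each row is the pose to reach, as a shift and turn from the pose commanded when the call began, along the tool's axes at that moment; what a row does not reach only later rows make up. A row lasts 1/8 s, in which the tool goes at most 62.5 mm and 10.7 degrees, less where a joint would pass 70% of its speed; a pose out of reach is approached as far as the arm can. A call with a gripper value outside its range is refused whole. The fingers move at their own pace and stop on an object; the grip force is fixed at half the most. Time passes only in rows, so rows that repeat a pose let the fingers close. It gives the time, the measured TCP pose, the force, the opening and the grip force at its end, in the units of the state.
- env.read_state(): the state, without advancing time (a new reading comes with each control period).
- optics.camera(name): name is "scene" or "top"; returns the picture (480x640x3 uint8, red, green, blue); there is no depth.
- optics.camera_model(name): a dict with "fx", "fy", "cx", "cy" (pixels), "distortion" ([k1, k2, p1, p2, k3] as OpenCV has them; the pictures are not rectified), "origin" and "orientation" of the camera in the world. Camera axes: x right, y down, z forward; pixel columns grow to the right and rows downward; lengths in mm; the calibration is good to about 2 mm. A picture is of the moment at which its call begins. camera_model takes no time and is no camera call.
- env.finish_job(): hands the job in; it is judged then, once.
Trained networks look in the newest picture that a camera, given by its name, has taken for a name from the list of things; names that differ only in an ending like _2 or _b are one class to them, and where a whole thing is asked for, a point or a joint stands for the part that bears it (a point fixed in the world has none). Each returns a list of dicts, best first, with "p" (0 to 1); they miss things now and then, are a little off and sometimes report something else, mostly with a low value. They report only what shows in the picture. A call takes as long as a camera call.
- finder.search_frame(camera, label): "position" ([x, y, z] in mm, in world coordinates, good to about 4 mm: the middle of the surface that is visible of it).
- finder.landmark_of(camera, label): "position" ([x, y, z] in mm, in world coordinates, good to about 4 mm: a listed point, or the origin of a listed thing).
The state is a dict: "time": time; "joints": joint angles; "qd": joint speeds; "joint_torque": joint torques, N m; "tool_pos": TCP position; "eef_rot": TCP orientation; "wrist_force": force on the tool from outside, world axes, zero at the start; "ft_torque": the same for the moment, N m; "finger_gap": finger opening in mm; "grasp_force": force on a finger pad.
Only numpy, scipy, OpenCV 4.12 (cv2) and the standard library are available. Lean on these libraries where they do the work, as an engineer would, in place of code of your own. Each camera call takes 0.05 s, during which the arm holds its last target. There are 200 camera calls.

### The job

Take the battery stick of middle thickness from the charging cradle, guide it down through the neck and the middle deck of the open-frame logger into the battery cup until it sits on the bottom (let go only once its foot is below the middle deck, never drop it in from the top), then swing the captive cap over the neck and screw it clockwise fully home. Leave the other two sticks standing in the cradle and do not knock or shift anything else on the bench.

Things in the scene. Friction and masses are not known exactly. Their poses are not given: they have to be found in the camera images.
- logger: Fixed open-frame data logger, three aluminium decks 150 x 130 mm (x by y) on corner stand-offs: base 4 to 10 mm above the bench, middle deck 56 to 60 mm, grey top panel 98 to 102 mm. Origin: centre of its underside; z up. The battery tube's vertical axis is at x -30, y +20 mm, the stud of the cap's link at x +28, y +20 mm. Two low metal sockets, up to 7 mm above the panel, are at (-50,-40) and (-24,-40) mm
- neck (a point): Centre of the rim of the black threaded neck on the logger's top panel, 115 mm above the bench. Round through hole 29 mm, outside 39 mm, standing 13 mm above the panel; z up
- guide (a point): Centre of the 29 mm round hole in the middle deck, at that deck's upper face, 60 mm above the bench, directly below the neck
- cup (a point): Centre of the floor of the battery cup, 12 mm above the bench, directly below the neck. The cup is 29 mm inside and its mouth is 42 mm above the bench. A seated stick's top lies 3 mm below the neck rim, so the fingers must let go while it still stands some 15 mm proud, and it slides the rest of the way down by its own weight (it can be pushed from above with shut fingers)
- stud (a point): Axis of the vertical stud on which the cap's link swivels, at neck rim height, 58 mm from the neck's axis; its head (10 mm wide) reaches 9 mm above the neck rim
- cap_top (a point): Centre of the top of the black round ribbed captive cap. It turns in the ring of a flat steel link that swivels on the stud. The cap's gripping part is 45 mm wide and reaches from this point 18 mm down; the link (9 mm wide, 2 mm thick) and its ring (51 mm wide) lie 23 to 25 mm below this point; the cap's skirt ends 25.5 mm below it. Unscrewed, the skirt clears the neck rim by 1 mm and this point is 141.5 mm above the bench; home it is 134 mm above the bench
- cap_swing (a joint): Swing of link and cap about the stud, rad: 0 with the cap exactly over the neck, against a stop; grows anticlockwise from above as it swings aside, to 2.6. It stays where it is left (about 1 N at the cap moves it). It swings home only with the cap unscrewed and the stick fully down, and cannot swing back while the thread is engaged
- cap_turn (a joint): Turn of the cap in its link, rad: 0 fully unscrewed (as at the start), growing clockwise from above to 2.9, screwed home against a stop. It takes about 0.1 N m to turn, and the cap sinks 2.5 mm per rad. Do not turn the cap clockwise in its link while it is swung aside: it sinks there as well and then hits the neck
- charger: Fixed grey charging cradle 70 x 176 x 40 mm (x, y, z), with a row along its y of three square bays, 38 mm wide, at y -52, 0 and +52 mm; bay floors 12 mm above the bench. Origin: centre of its underside
- stick_mid: The battery stick to load: upright grey round stick of middle thickness, 26 mm wide and 100 mm long with its small steel contact, foot chamfered 3 mm, about 0.14 kg, standing in any one of the bays. Origin: centre of its lower end; z along the stick to the contact end
- stick_thin: Thin grey battery stick, 18.6 mm wide, 112 mm long, standing in another bay. Origin: centre of its lower end. Leave it
- stick_thick: Thick grey battery stick, 33 mm wide, 122 mm long, standing in another bay. Origin: centre of its lower end. Leave it
- vise: Loose green board vise holding a circuit board on edge, between cradle and logger: base 84 mm wide, the jaws and board 112 mm long (plus a handle to 72 mm from the axis) along its x, 28 mm wide, top 164 mm above the bench. Origin: centre of its underside
- solder_reel: Reel of solder, 60 mm wide, 40 mm high, lying flat. Origin: centre of its underside
- multimeter: Red hand multimeter lying on its back, 88 x 180 x 40 mm (x, y, z; dial 49 mm). Origin: centre of its underside

How it is judged (in metres and radians):
On the way, in this order (a step that is already met when the one before it is completed fails the run):
1. the middle stick stands on the floor of the battery cup (z of stick_mid in the frame of cup below 0.003 m and horizontal distance between stick_mid and cup below 0.005 m and angle between stick_mid's own z axis and vertical below 0.1 rad), for 0.2 s.
2. the cap is over the neck (value of joint cap_swing below 0.06 rad), for 0.1 s.
At the end, for the whole second after the job is handed in: The middle stick stands upright on the cup floor of the logger (within 3 mm in height, 5 mm sideways), the cap is over the neck (swing under 0.06 rad) and screwed home (turn over 2.7 of 2.9 rad), the thin and thick sticks still stand in the cradle's bays, and all is at rest (all of step 1 and value of joint cap_swing below 0.06 rad and value of joint cap_turn above 2.7 rad and horizontal distance between each of stick_thin, stick_thick and charger below 0.075 m and height (world z) of each of stick_thin, stick_thick below 0.02 m and angle between each of stick_thin, stick_thick's own z axis and vertical below 0.2 rad and linear speed of stick_mid below 0.02 m/s); the robot touches nothing.
It fails at once if the stick is dropped down the tube from near the top (faster than 1 m/s inside it) (horizontal distance between stick_mid and cup below 0.015 m and z of stick_mid in the frame of cup below 0.1 m and linear speed of stick_mid above 1 m/s).
It fails at once if another stick is taken from its bay or tipped (height (world z) of any of stick_thin, stick_thick above 0.04 m or angle between any of stick_thin, stick_thick's own z axis and vertical above 0.5 rad).
It fails at once if the vise, solder reel or multimeter is shifted by more than 15 mm or tipped (distance of any of vise, solder_reel, multimeter from where it was at the start of the episode above 0.015 m or angle between vise's own z axis and vertical above 0.2 rad).
It also fails if it takes over 72 s, if anything falls off the work surface, if the arm or the gripper's body presses on something with over 40 N, if the wrist force passes 120 N, or if a joint passes its speed limit or range.

## Working session

There is one attempt and no reset: what is moved stays moved. The work goes in short steps, Python scripts to look and compute and a shell command to move; the robot and the scene stay as the last step left them, time stands still between calls to the robot, and variables do not carry over. Pictures are saved under pics/ and viewed, at most 10 in all, crops included, and the job is handed in when it is done.

```bash
mkdir -p pics; cat > h.py <<'E'
from cell import env, optics, finder
import numpy as np, cv2
from scipy.spatial.transform import Rotation as R
def snap(c,fn=None):
    im=optics.camera(c)
    if fn: cv2.imwrite('pics/'+fn,im[:,:,::-1])
    return im
def st():
    s=env.read_state(); print(round(s['time'],2),np.round(s['tool_pos'],1),np.round(s['eef_rot'],3),'gap',np.round(s['finger_gap'],1),'gf',np.round(s['grasp_force'],1),'F',np.round(s['wrist_force'],1)); return s
def rel(p,yaw=None):
    "tool-axis shift to world TCP point p"
    s=env.read_state(); return R.from_euler('xyz',s['eef_rot']).inv().apply(np.array(p)-s['tool_pos']).round(1)
E
python3 - <<'E'
from h import *
s=st()
print(env.grip_depth)
for c in ('scene','top'):
    m=optics.camera_model(c); print(c,m)
    snap(c,c+'0.png')
    for l in ['logger','neck','stud','cap_top','charger','stick_mid','stick_thin','stick_thick','vise','solder_reel','multimeter']:
        r=finder.landmark_of(c,l); print(l,[(round(d['p'],2),np.round(d['position'],0).tolist()) for d in r[:3]])
E
```

```text
0.0 [244.3 574.9 204.8] [-3.14  0.    2.74] gap 94.2 gf 0.0 F [-0.2 -0.3  0.3]
18.8
scene {'fx': 604.658521142604, 'fy': 604.658521142604, 'cx': 323.46143879556286, 'cy': 234.8985739948231, 'distortion': array([-0.02215948,  0.        ,  0.        ,  0.        ,  0.        ]), 'origin': array([1114.68093978,  600.32610148,  902.68370395]), 'orientation': array([-2.36828418,  0.01564507,  2.37223548])}
logger [(0.65, [571.0, -200.0, 2.0])]
neck []
stud [(0.81, [601.0, -191.0, 114.0])]
cap_top [(0.7, [601.0, -249.0, 141.0])]
charger [(0.72, [514.0, 250.0, 3.0])]
stick_mid [(0.56, [511.0, 190.0, 12.0])]
stick_thin [(0.89, [505.0, 244.0, 15.0])]
stick_thick [(0.58, [515.0, 299.0, 10.0])]
vise [(0.97, [525.0, 5.0, 3.0])]
solder_reel [(0.59, [388.0, 20.0, 2.0])]
multimeter [(0.94, [734.0, -3.0, 3.0])]
top {'fx': 436.89577266543114, 'fy': 436.89577266543114, 'cx': 318.39050508893826, 'cy': 236.9647399322335, 'distortion': array([-0.09282664,  0.        ,  0.        ,  0.        ,  0.        ]), 'origin': array([416.12453782,  -9.22480403, 954.26459784]), 'orientation': array([-2.98080801,  0.03051816, -1.55467061])}
logger [(0.81, [570.0, -197.0, -2.0])]
neck [(0.65, [553.0, -163.0, 114.0])]
stud [(0.56, [605.0, -190.0, 115.0])]
cap_top [(0.6, [601.0, -249.0, 137.0])]
charger [(0.92, [508.0, 243.0, -2.0])]
stick_mid [(0.74, [515.0, 192.0, 8.0])]
stick_thin [(0.67, [508.0, 246.0, 15.0])]
stick_thick [(0.95, [511.0, 302.0, 13.0]), (0.63, [390.0, 24.0, -0.0])]
vise [(0.66, [523.0, 7.0, -1.0])]
solder_reel [(0.92, [388.0, 21.0, -3.0]), (0.69, [555.0, -168.0, 12.0])]
multimeter [(0.88, [736.0, -4.0, -1.0])]
```

View pics/scene0.png

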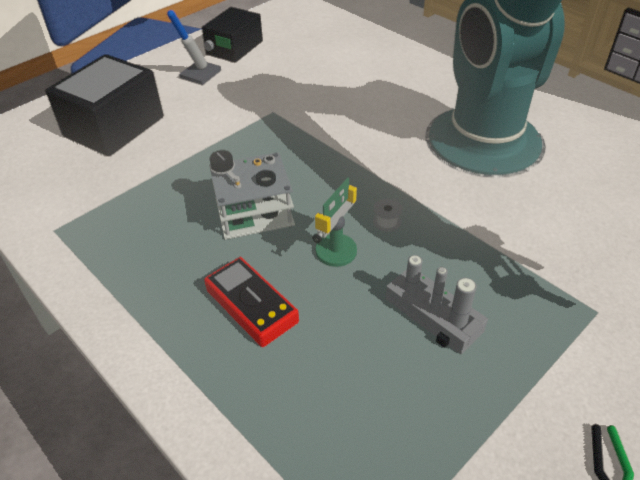

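View pics/top0.png

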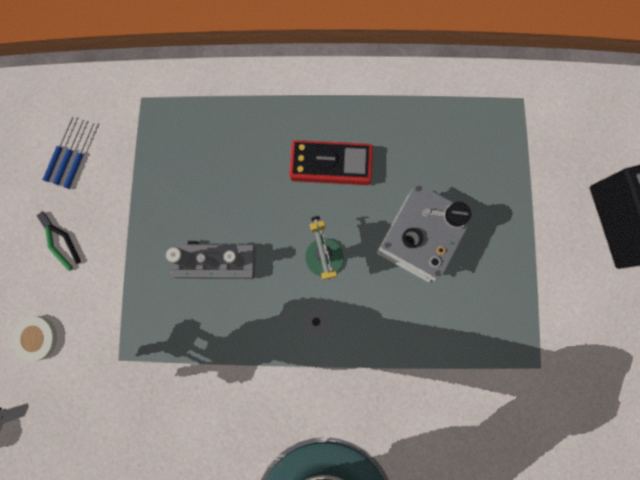

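The middle stick stands in the bay nearest the vise: top camera (230,256), scene (414,261). The neck is at (414,237) and the cap at (458,213) in the top picture. I'll zoom in to get precise pixels.

```bash
python3 - <<'E'
import cv2,numpy as np
t=cv2.imread('pics/top0.png');s=cv2.imread('pics/scene0.png')
def c(im,x,y): return cv2.resize(im[y:y+75,x:x+100],None,fx=4,fy=4,interpolation=cv2.INTER_CUBIC)
a=np.vstack([np.hstack([c(t,380,180),c(t,160,220)]),np.hstack([c(s,205,145),c(s,390,245)])])
cv2.imwrite('pics/crop.png',a)
E
```

```text
(no output)
```

View pics/crop.png

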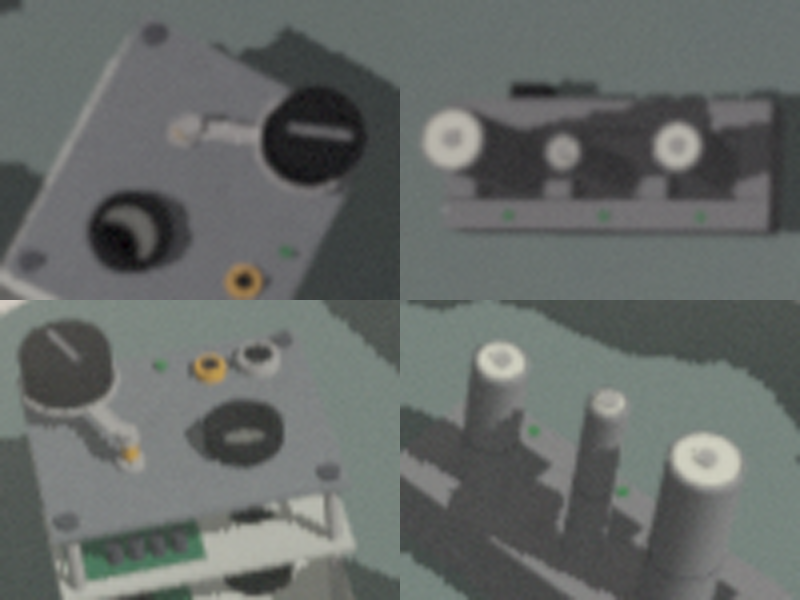

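Crop pixels, mapped back to the full pictures:

| Feature | Top camera | Scene camera |
|---|---|---|
| Neck rim | (413,237.3) | (265.9,176.9) |
| Cap | (458.8,214) | (221.4,159.1) |
| Stud | (425.9,212.4) | (237.4,182.4) |
| Middle stick's top disc | (229.2,256.4) | (415.2,260) |

```bash
cat >> h.py <<'E'
def plane(c,uv,z):
    m=optics.camera_model(c);K=np.array([[m['fx'],0,m['cx']],[0,m['fy'],m['cy']],[0,0,1]])
    q=cv2.undistortPoints(np.array([[uv]],float),K,m['distortion'])[0,0]
    d=R.from_euler('xyz',m['orientation']).apply([q[0],q[1],1]);o=m['origin']
    return (o+d*(z-o[2])/d[2])[:2].round(1)
E
python3 - <<'E'
from h import *
for n,z,t,s in [('neck',115,(413,237.3),(265.9,176.9)),('cap',141.5,(458.8,214),(221.4,159.1)),('stud',124,(425.9,212.4),(237.4,182.4)),('mid',111,(229.2,256.4),(415.2,260)),('thin',123,(300.5,0) and (200.4,257.9),(441.5,271)),('thick',133,(173.1,254.5),(466,285))]:
    print(n,plane('top',t,z),plane('scene',s,z))
print(rel([513,191,200]),rel([400,260,220]))
E
```

```text
neck [ 553.3 -165.3] [ 557.1 -159.8]
cap [ 594.8 -248.7] [ 603.4 -240.5]
stud [ 601.  -189.7] [ 614.1 -178.4]
mid [511.9 193.2] [514.8 194.4]
thin [506.8 247. ] [511.7 248.2]
thick [511.5 298.4] [515.  299.9]
[-397.4 -248.6    5.5] [-266.5 -229.3  -14.5]
```

```bash
python3 -m jog '[[[0,0,67,-396.6,-246.4,4.8,0.65],[0,0,67,-396.6,-246.4,4.8,0.65],[0,0,67,-396.6,-246.4,4.8,0.65],[0,0,67,-396.6,-246.4,4.8,0.65],[0,0,67,-396.6,-246.4,4.8,0.65],[0,0,67,-396.6,-246.4,4.8,0.65],[0,0,67,-396.6,-246.4,4.8,0.65],[0,0,67,-396.6,-246.4,4.8,0.65],[0,0,67,-396.6,-246.4,4.8,0.65],[0,0,67,-396.6,-246.4,4.8,0.65],[0,0,67,-396.6,-246.4,4.8,0.65],[0,0,67,-396.6,-246.4,4.8,0.65],[0,0,67,-396.6,-246.4,4.8,0.65],[0,0,67,-396.6,-246.4,4.8,0.65]]]'; python3 -c "
from h import *
st();snap('scene','s1.png')
print([rel([513,193,z]) for z in (120,95)])"
```

```text
time: 2.95
tool_pos: [513.0, 193.5, 200.7]
eef_rot: [-3.142, 0.0, 1.571]
wrist_force: [-0.2, 0.3, -0.5]
finger_gap: 61.1
grasp_force: 0.0
2.95 [513.  193.5 200.7] [-3.142  0.     1.571] gap 61.1 gf 0.0 F [-0.2  0.3 -0.5]
[array([-0.4, -0. , 80.7]), array([ -0.4,  -0. , 105.7])]
```

```bash
python3 -m jog '[[[0,0,0,0,0,60,0.65],[0,0,0,0,0,107,0.65],[0,0,0,0,0,107,0.65],[0,0,0,0,0,107,0.65],[0,0,0,0,0,107,0],[0,0,0,0,0,107,0],[0,0,0,0,0,107,0],[0,0,0,0,0,107,0],[0,0,0,0,0,107,0],[0,0,0,0,0,107,0],[0,0,0,0,0,107,0]]]'; python3 -c "
from h import *
im=snap('scene');im2=snap('top')
c=lambda i,x,y:cv2.resize(i[y:y+100,x:x+133],(399,300),interpolation=cv2.INTER_CUBIC)
cv2.imwrite('pics/g.png',np.hstack([c(im,360,190),c(im2,165,190)])[:,:,::-1])"
```

```text
time: 4.38
tool_pos: [513.2, 193.4, 93.9]
eef_rot: [3.141, -0.0, 1.57]
wrist_force: [-1.0, 0.4, 5.8]
finger_gap: 24.5
grasp_force: 30.0
```

View pics/g.png

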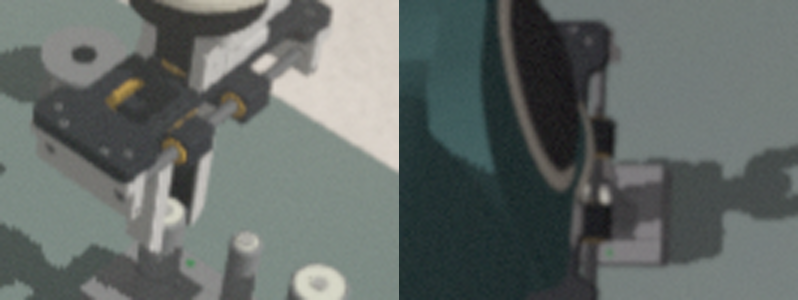

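The stick is held in the picture: its white top shows between the fingers at crop (172,212). Next I'll lift it and carry it over the vise.

```bash
python3 -m jog '[[[0,0,0,0,0,-30,0],[0,0,0,0,0,-80,0],[0,0,0,0,0,-130,0],[0,0,0,0,0,-175,0],[0,0,0,0,0,-175,0],[0,0,0,0,0,-175,0],[0,0,0,-50,5,-175,0],[0,0,0,-100,10,-175,0],[0,0,0,-150,16,-175,0],[0,0,0,-200,22,-175,0],[0,0,0,-250,28,-175,0],[0,0,0,-300,34,-175,0],[0,0,0,-340,40,-175,0],[0,0,0,-357,41,-175,0],[0,0,0,-357,41,-175,0],[0,0,0,-357,41,-175,0],[0,0,0,-357,41,-140,0],[0,0,0,-357,41,-122,0],[0,0,0,-357,41,-122,0],[0,0,0,-357,41,-122,0]]]'; python3 -c "
from h import *
st()
im=snap('scene','s2.png');im2=snap('top','t2.png')
for c in('scene','top'):
  for l in('neck','cap_top','stud','stick_mid','vise'): print(c,l,[(round(d['p'],2),np.round(d['position'],1).tolist()) for d in finder.landmark_of(c,l)[:2]])
c=lambda i,x,y:cv2.resize(i[y:y+100,x:x+66],(396,600),interpolation=cv2.INTER_CUBIC)
cv2.imwrite('pics/g2.png',np.hstack([c(im,235,95),c(im2,375,190)])[:,:,::-1])"
```

```text
time: 6.98
tool_pos: [554.4, -163.6, 216.6]
eef_rot: [3.141, 0.0, 1.571]
wrist_force: [-0.2, -0.7, -1.9]
finger_gap: 25.2
grasp_force: 30.0
6.97 [ 554.4 -163.6  216.6] [3.141 0.    1.571] gap 25.2 gf 30.0 F [-0.2 -0.7 -1.9]
scene neck [(0.6, [551.1, -160.2, 116.3])]
scene cap_top [(0.75, [600.2, -249.9, 140.6])]
scene stud [(0.64, [601.0, -190.8, 114.1]), (0.49, [511.7, 298.0, 9.8])]
scene stick_mid [(0.75, [551.4, -164.4, 136.3])]
scene vise [(0.69, [522.1, 7.9, 0.1])]
top neck [(0.73, [553.2, -160.1, 113.3])]
top cap_top [(0.16, [524.9, 8.5, 1.3])]
top stud [(0.39, [555.3, -161.8, 118.0])]
top stick_mid []
top vise [(0.6, [523.6, 7.2, 2.1])]
```

View pics/g2.png

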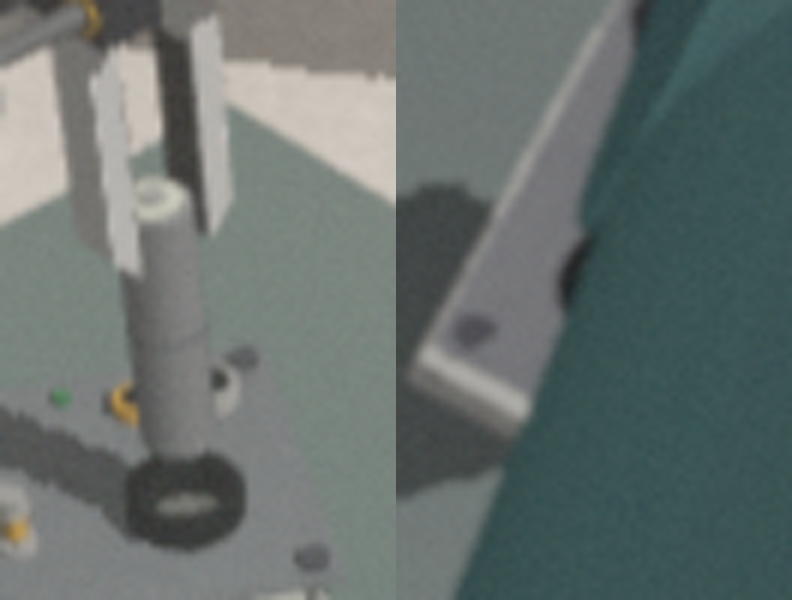

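```bash
cat >> h.py <<'E'
def proj(c,P):
    m=optics.camera_model(c);K=np.array([[m['fx'],0,m['cx']],[0,m['fy'],m['cy']],[0,0,1]])
    r=R.from_euler('xyz',m['orientation']).inv()
    rv=r.as_rotvec();t=-r.apply(m['origin'])
    return cv2.projectPoints(np.array([P],float),rv,t,K,m['distortion'])[0][0,0]
E
python3 - <<'E'
from h import *
f=lambda P:((proj('scene',P)-[235,95]+.5)*6-.5).round(1)
print('foot',f([554.4,-163.6,134.7]),'top',f([554.4,-163.6,232]))
for n in([554,-164,115],[564,-164,115],[554,-154,115]): print(n,f(n))
E
```

```text
foot [181.8 439.6] top [155.6 198.5]
[554, -164, 115] [186.9 484. ]
[564, -164, 115] [164.2 497.7]
[554, -154, 115] [206.2 497.6]
```

The scene picture shows the foot (176,455) just above the neck (184,482). Projection puts it within about 1 mm of the axis, so I'll nudge it and lower gently.

```bash
python3 -m jog '[[[0,0,0,0.6,-0.5,8,0],[0,0,0,0.6,-0.5,14,0],[0,0,0,0.6,-0.5,18,0],[0,0,0,0.6,-0.5,21,0],[0,0,0,0.6,-0.5,24,0],[0,0,0,0.6,-0.5,27,0],[0,0,0,0.6,-0.5,30,0],[0,0,0,0.6,-0.5,30,0]]]'; python3 -c "
from h import *
s=st();print(np.round(s['ft_torque'],2))"
```

```text
time: 8.57
tool_pos: [553.4, -163.1, 185.5]
eef_rot: [-3.141, 0.0, 1.57]
wrist_force: [-0.8, 1.1, -2.8]
finger_gap: 25.0
grasp_force: 30.0
8.57 [ 553.4 -163.1  185.5] [-3.141  0.     1.57 ] gap 25.0 gf 30.0 F [-0.8  1.1 -2.8]
[-0.1   0.03  0.03]
```

```bash
python3 -m jog '[[[0,0,0,0,0,10,0],[0,0,0,0,0,20,0],[0,0,0,0,0,30,0],[0,0,0,0,0,38,0],[0,0,0,0,0,43,0],[0,0,0,0,0,46,0],[0,0,0,0,0,49,0],[0,0,0,0,0,52,0],[0,0,0,0,0,52,0]]]'
```

```text
time: 9.7
tool_pos: [553.4, -163.1, 133.6]
eef_rot: [-3.141, 0.0, 1.57]
wrist_force: [0.9, 0.1, -2.1]
finger_gap: 25.4
grasp_force: 30.0
```

```bash
python3 -m jog '[[[0,0,0,0,0,4,0],[0,0,0,0,0,8,0],[0,0,0,0,0,12,0],[0,0,0,0,0,15,0],[0,0,0,0,0,15,0]]]'; python3 -c "
from h import *
snap('scene','s3.png')
im=snap('scene');cv2.imwrite('pics/g3.png',cv2.resize(im[110:250,180:320],(560,560),interpolation=cv2.INTER_CUBIC)[:,:,::-1])"
```

```text
time: 10.32
tool_pos: [553.3, -163.1, 118.4]
eef_rot: [-3.141, 0.0, 1.57]
wrist_force: [-0.2, -1.0, -2.5]
finger_gap: 24.9
grasp_force: 30.0
```

View pics/g3.png

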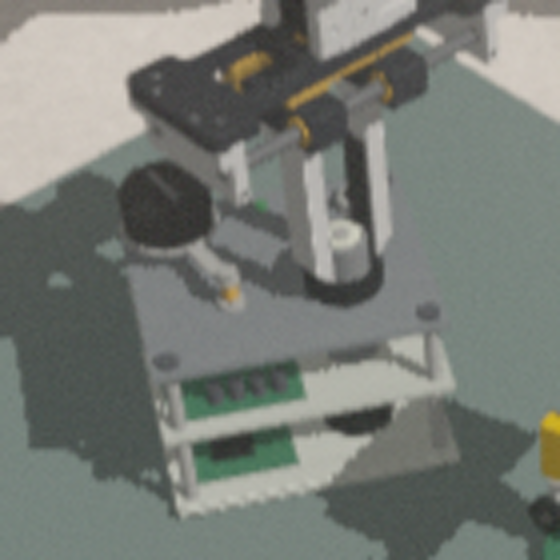

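The stick goes through the neck and down between the decks, with its top at (345,235) between the fingers and its foot at about 37 mm. Now I'll release it.

```bash
python3 -m jog '[[[0,0,0,0,0,0,0.5],[0,0,0,0,0,0,0.5],[0,0,0,0,0,0,0.5],[0,0,0,0,0,0,0.5],[0,0,0,0,0,-30,0.5],[0,0,0,0,0,-60,0.5],[0,0,0,0,0,-60,0.5]]]'; python3 -c "
from h import *
im=snap('scene');cv2.imwrite('pics/g4.png',cv2.resize(im[130:230,200:300],(600,600),interpolation=cv2.INTER_CUBIC)[:,:,::-1])
for c in('scene',): print([(round(d['p'],2),np.round(d['position'],1).tolist()) for d in finder.landmark_of(c,'stick_mid')[:2]])"
```

```text
time: 11.3
tool_pos: [554.4, -163.4, 180.6]
eef_rot: [3.138, 0.0, 1.57]
wrist_force: [-0.7, 0.8, 0.0]
finger_gap: 47.2
grasp_force: 0.0
[(0.68, [550.8, -166.8, 11.9]), (0.47, [598.9, -248.2, 140.9])]
```

View pics/g4.png

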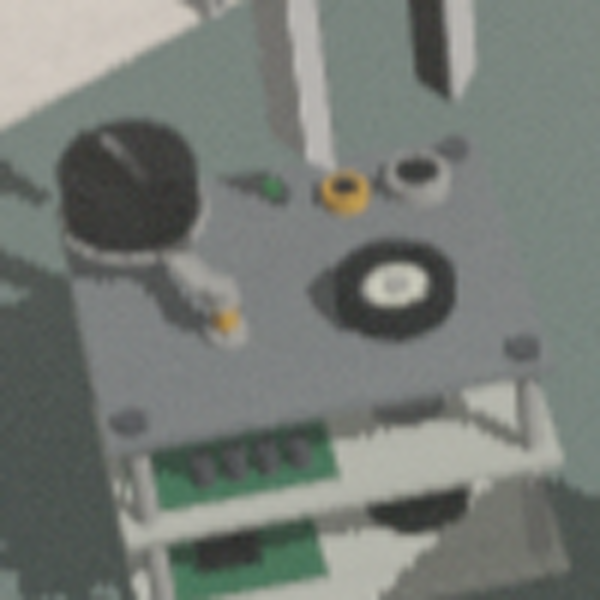

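The cap is at (130,185) and the stud at (228,320). The stick is down: its white top (396,286) lies inside the neck ring. Next I'll work out the push path for swinging the cap.

```bash
python3 - <<'E'
from h import *
from scipy.optimize import brentq
neck=np.array([553.5,-163.3]); a=np.arctan2(-191-neck[1],603.5-neck[0]); stud=neck+58*np.array([np.cos(a),np.sin(a)])
print(np.degrees(a),stud)
p0=np.array([554.4,-163.4])
h=np.array([12.5,8])
def P(phi):
    n=np.array([np.sin(phi),-np.cos(phi)]);C=stud+58*np.array([np.cos(phi),np.sin(phi)])
    d=brentq(lambda d:np.linalg.norm(np.maximum(np.abs(n*d)-h,0))-22.5,5,60)
    return C-n*d
e=np.degrees(a)-180
for phi in list(np.linspace(-88,e,16)):
    w=P(np.radians(phi)); print(round(phi),w.round(1),'tool x,y from (645,-249):',(w-[645,-249])[::-1].round(1))
print(rel([645,-249,180]),rel([645,-249,127]))
E
```

```text
-28.98645282168659 [ 604.23459012 -191.40696293]
-88 [ 641.3 -248.1] tool x,y from (645,-249): [ 0.9 -3.7]
-96 [ 633.1 -252.8] tool x,y from (645,-249): [ -3.8 -11.9]
-104 [ 625.1 -256.5] tool x,y from (645,-249): [ -7.5 -19.9]
-112 [ 616.5 -259.1] tool x,y from (645,-249): [-10.1 -28.5]
-120 [ 607.2 -260.3] tool x,y from (645,-249): [-11.3 -37.8]
-128 [ 597.5 -260. ] tool x,y from (645,-249): [-11.  -47.5]
-136 [ 587.5 -257.9] tool x,y from (645,-249): [ -8.9 -57.5]
-144 [ 577.7 -254.1] tool x,y from (645,-249): [ -5.1 -67.3]
-153 [ 568.5 -248.4] tool x,y from (645,-249): [  0.6 -76.5]
-161 [ 560.3 -241.2] tool x,y from (645,-249): [  7.8 -84.7]
-169 [ 553.5 -233.3] tool x,y from (645,-249): [ 15.7 -91.5]
-177 [ 548.1 -225.2] tool x,y from (645,-249): [ 23.8 -96.9]
-185 [ 543.9 -217.1] tool x,y from (645,-249): [  31.9 -101.1]
-193 [ 540.7 -209. ] tool x,y from (645,-249): [  40.  -104.3]
-201 [ 538.4 -201.2] tool x,y from (645,-249): [  47.8 -106.6]
-209 [ 536.8 -193.4] tool x,y from (645,-249): [  55.6 -108.2]
[-86.1  91.7  -1.6] [-86.1  91.7  51.4]
```

```bash
python3 -m jog '[[[0,0,0,-40,45,0,0],[0,0,0,-86,91,0,0],[0,0,0,-86,91,0,0],[0,0,0,-86,91,0,0],[0,0,0,-86,91,30,0],[0,0,0,-86,91,53,0],[0,0,0,-86,91,53,0],[0,0,0,-86,91,53,0]]]'
```

```text
time: 12.4
tool_pos: [644.6, -248.6, 126.9]
eef_rot: [3.141, 0.0, 1.571]
wrist_force: [0.2, -0.2, 0.4]
finger_gap: 0.1
grasp_force: 0.0
```

```bash
python3 -m jog '[[[0,0,0,1,-4,0,0],[0,0,0,-4,-12,0,0],[0,0,0,-7.5,-20,0,0],[0,0,0,-10,-28.5,0,0],[0,0,0,-11.3,-38,0,0],[0,0,0,-11,-47.5,0,0],[0,0,0,-9,-57.5,0,0],[0,0,0,-5,-67,0,0],[0,0,0,0.6,-76.5,0,0],[0,0,0,8,-84.7,0,0],[0,0,0,15.7,-91.5,0,0],[0,0,0,24,-97,0,0],[0,0,0,32,-101,0,0],[0,0,0,40,-104.3,0,0],[0,0,0,48,-106.6,0,0],[0,0,0,52,-107.5,0,0],[0,0,0,55,-108,0,0],[0,0,0,55,-108,0,0]]]'; python3 -c "
from h import *
im=snap('scene');cv2.imwrite('pics/g5.png',cv2.resize(im[130:230,200:300],(600,600),interpolation=cv2.INTER_CUBIC)[:,:,::-1])
for l in('cap_top','stud'): print(l,[(round(d['p'],2),np.round(d['position'],1).tolist()) for d in finder.landmark_of('scene',l)[:2]])"
```

```text
time: 14.65
tool_pos: [536.6, -195.0, 125.9]
eef_rot: [3.141, 0.002, 1.57]
wrist_force: [1.4, -6.1, -0.7]
finger_gap: 0.6
grasp_force: 2.7
cap_top [(0.59, [553.5, -163.4, 141.1])]
stud [(0.95, [597.3, -193.3, 116.7]), (0.62, [527.6, 8.3, 0.6])]
```

View pics/g5.png

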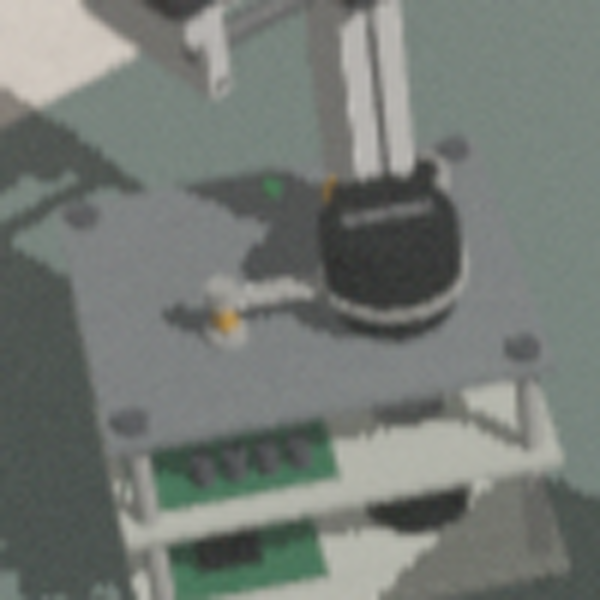

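The cap sits over the neck at crop (390,240) with the link pointing at it. The network reports (553.5,-163.4). I'll press slightly further to confirm the stop, then retreat, go above and pre-rotate.

```bash
python3 -m jog '[[[0,0,0,1,0.5,0,0],[0,0,0,2,1,0,0],[0,0,0,2,1,0,0]]]'; python3 -m jog '[[[0,0,0,-10,-4,0,0],[0,0,0,-22,-10,0,0],[0,0,0,-22,-10,-30,0],[0,0,0,-22,-10,-60,0],[0,0,-10,0,0,-60,0.75],[0,0,-20,30,17,-60,0.75],[0,0,-30,30,17,-60,0.75],[0,0,-40,30,17,-60,0.75],[0,0,-50,30,17,-60,0.75],[0,0,-60,30,17,-60,0.75],[0,0,-70,30,17,-60,0.75],[0,0,-70,30,17,-60,0.75],[0,0,-70,30,17,-60,0.75]]]'; python3 -c "
from h import *
s=st();print(np.round(s['joints'],2)); print(rel([553.5,-163.3,128]))
snap('scene','s6.png');snap('top','t6.png')
for c in('scene','top'): print([(round(d['p'],2),np.round(d['position'],1).tolist()) for d in finder.landmark_of(c,'cap_top')[:2]])"
```

```text
time: 15.18
tool_pos: [536.9, -194.0, 125.8]
eef_rot: [-3.141, 0.002, 1.569]
wrist_force: [-2.2, -10.6, 0.4]
finger_gap: 0.2
grasp_force: 5.1
time: 16.8
tool_pos: [554.2, -162.5, 185.7]
eef_rot: [-3.142, -0.0, 2.788]
wrist_force: [-0.5, -0.8, -0.2]
finger_gap: 70.3
grasp_force: 0.0
16.8 [ 554.2 -162.5  185.7] [-3.142 -0.     2.788] gap 70.3 gf 0.0 F [-0.5 -0.8 -0.2]
[-0.04  0.37  0.34  1.77 -0.14  1.03  1.57]
[ 0.4 -1.  57.7]
[(0.55, [555.2, -165.2, 140.4])]
[(0.59, [552.4, -161.8, 140.5])]
```

```bash
python3 -m jog '[[[0,0,0,0.4,-1,30,0.75],[0,0,0,0.4,-1,57.5,0.75],[0,0,0,0.4,-1,57.5,0.75],[0,0,0,0.4,-1,57.5,0],[0,0,0,0.4,-1,57.5,0],[0,0,0,0.4,-1,57.5,0],[0,0,0,0.4,-1,57.5,0],[0,0,0,0.4,-1,57.5,0],[0,0,0,0.4,-1,57.5,0]]]'
```

```text
time: 18.12
tool_pos: [553.5, -163.9, 128.8]
eef_rot: [-3.141, 0.0, 2.791]
wrist_force: [-2.9, -4.7, 3.5]
finger_gap: 44.4
grasp_force: 30.0
```

```bash
python3 -m jog '[[[0,0,10,0,0,0.4,0],[0,0,20,0,0,0.9,0],[0,0,30,0,0,1.3,0],[0,0,40,0,0,1.7,0],[0,0,50,0,0,2.2,0],[0,0,60,0,0,2.6,0],[0,0,70,0,0,3.1,0],[0,0,80,0,0,3.5,0],[0,0,90,0,0,3.9,0],[0,0,100,0,0,4.4,0],[0,0,110,0,0,4.8,0],[0,0,120,0,0,5.2,0],[0,0,130,0,0,5.7,0],[0,0,140,0,0,6.1,0],[0,0,150,0,0,6.5,0],[0,0,160,0,0,7,0],[0,0,166,0,0,7.3,0],[0,0,168,0,0,7.3,0],[0,0,168,0,0,7.3,0]]]';python3 -c "
from h import *
s=st();print(np.round(s['ft_torque'],2),np.round(s['joints'],2))"
```

```text
time: 20.5
tool_pos: [554.3, -163.5, 121.5]
eef_rot: [3.14, -0.001, -0.138]
wrist_force: [2.1, -5.8, 3.6]
finger_gap: 44.2
grasp_force: 30.0
20.5 [ 554.3 -163.5  121.5] [ 3.14e+00 -1.00e-03 -1.38e-01] gap 44.2 gf 30.0 F [ 2.1 -5.8  3.6]
[-1.55 -0.12  0.73] [-0.49  0.64  1.01  1.84 -0.63  1.02 -0.94]
```

The moment of 0.73 N m, against 0.1 N m to turn, means the cap is at its stop, and the tool has turned 2.93 rad. Now I'll release, rise and check.

```bash
python3 -m jog '[[[0,0,0,0,0,0,0.72],[0,0,0,0,0,0,0.72],[0,0,0,0,0,0,0.72],[0,0,0,0,0,0,0.72],[0,0,0,0,0,-30,0.72],[0,0,0,0,0,-80,0.72],[0,0,0,0,0,-120,0.72],[0,0,0,0,0,-120,0.72],[0,0,0,0,0,-120,0.72]]]'; python3 -c "
from h import *
im=snap('scene')
a=cv2.resize(im[140:240,200:300],(400,400),interpolation=cv2.INTER_CUBIC);b=cv2.resize(im[190:390,300:500],(400,400))
cv2.imwrite('pics/g7.png',np.hstack([a,b])[:,:,::-1])
for l in('cap_top','vise','multimeter','solder_reel','stick_thin','stick_thick'): print(l,[(round(d['p'],2),np.round(d['position'],1).tolist()) for d in finder.landmark_of('scene',l)[:1]])"
```

```text
time: 21.62
tool_pos: [553.5, -162.5, 240.2]
eef_rot: [-3.141, 0.001, -0.14]
wrist_force: [0.1, -0.1, 0.2]
finger_gap: 67.9
grasp_force: 0.0
cap_top [(0.67, [558.1, -165.7, 135.2])]
vise [(0.71, [521.9, 8.1, 0.2])]
multimeter []
solder_reel [(0.77, [384.8, 18.8, -1.2])]
stick_thin [(0.91, [505.6, 245.3, 17.1])]
stick_thick [(0.9, [511.8, 298.0, 10.6])]
```

View pics/g7.png

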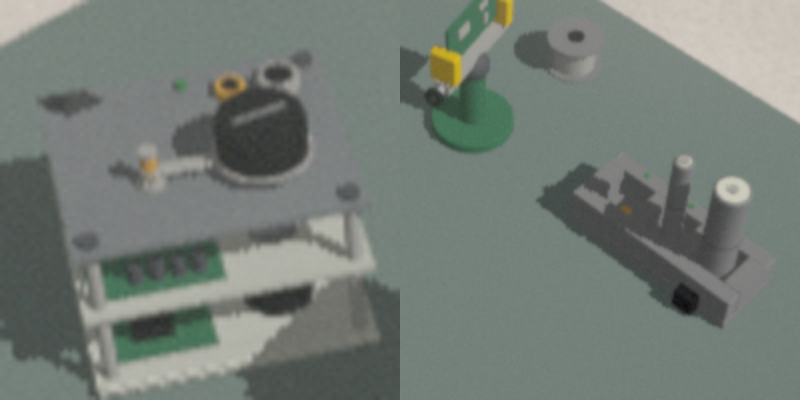

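The cap sits low over the neck at crop (262,130), with its mark turned about half a turn. The other two sticks, the vise and the reel are in place, so I'm handing in.

```bash
python3 -c "
from cell import env
print(env.finish_job())"
```

```text
the job is handed in; nothing more can be done
None
```

I seated the middle stick in the battery cup, swung the cap over the neck, screwed it to its stop and handed the job in at about 22 s of the 72 s; the hand-in gave no verdict.

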